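# Put away the key clamp and shut the tub of key blanks

## Robot

A 6-joint arm with a two-finger parallel gripper is mounted at the origin on the work surface. World frame = base frame: x ahead of the robot, y to its left, z up, the work surface at z = 0. Lengths are in m, angles in degrees, forces in N, time in s.
With the tool pointing down it reaches from about 0.275 to 0.725 m from the base axis. Payload 5.6 kg.
Tool frame: the origin (TCP) lies between the finger pads; the fingertips stand 11 mm ahead of it and the grasp point (between the pads) lies 8 mm behind it (nose_length is the distance from the TCP to the fingertips, in m); z points along the fingers, y is the line along which they close (so a half turn about z gives the same grasp; the last joint's range is limited). The gripper opens to 85 mm and grips with 20 to 120 N. Pads are 22 mm wide; open, the fingers measure 114 mm over their backs; the gripper's body (76 mm by 85 mm) begins 54 mm behind the grasp point. The pads swing forward as they close: fully open they stand 13 mm farther back than shut.
Start: joints at [-55.027, 14.616, 6.199, 0, -81.583, -16.306], TCP at [0.176, -0.521, 0.242] pointing down, gripper open.
Joint ranges: [-168.99, 168.99], [-69.2, 112.95], [-62.41, 85.93], [-164.36, 98.24], [-168.68, -3.75], [-174.98, 174.98]. Speed limits (degrees/s): [147.25, 147.25, 180, 180, 180, 180].

## Interface

Orientations are given as a 3x3 rotation matrix whose columns are the frame's x, y, z axes.
In Python, from plant import * gives the robot as it stands. The module is installed in compiled form; this text tells all that it offers.
- The arm moves only by the shell command python3 -m crank 'ROWS' [FORCE]. ROWS is a JSON object of lists of equal length, an entry for each row: "translation": the shift along the tool's x, y, z in m, a list of three; "angular": the turn, a rotation vector about the tool's x, y, z in degrees, a list of three; "fingers": the closure, from -1 (fully open) to 1 (shut). In form: {"translation": [[tx, ty, tz], ...], "angular": [[wx, wy, wz], ...], "fingers": [fingers, ...]}. A call has 1 to 10 rows; each row shifts and turns the commanded pose from where the row before left it, along the tool's axes as they then stand; what a row does not reach is not made up. A row lasts 1/12 s, in which the tool goes at most 41.7 mm and 7.16 degrees, less where a joint would pass 70% of its speed; a pose out of reach is approached as far as the arm can. A call is refused whole if a number of a shift passes 0.0417 or a number of a turn 7.16, either way. A call with a gripper value outside its range is refused whole. The fingers move at their own pace and stop on an object; FORCE is the grip in N (left out, the last holds). Time passes only in rows, so rows that do not move let the fingers close. It gives the time, the measured TCP pose, the force, the opening and the grip force at its end, in the units of the state.
- get_state(): the state, without advancing time (a new reading comes with each control period).
- get_image(name): name is "side" or "top"; returns (picture, depth): 480x640x3 uint8, blue, green, red; 480x640 float32, m along the optical axis (not along the pixel's ray), 0 where there is no reading.
- calibration(name): a dict with "vfov" (degrees; the focal length in pixels is half the picture's height over the tangent of half this angle, whatever the lens; pixels are square), "cx", "cy" (the principal point, pixels), "world_from_camera" (4x4, takes a point from camera to world coordinates). Camera axes: x right, y down, z forward; pixel columns grow to the right and rows downward; lengths in m; the calibration is good to about 2 mm. A picture is of the moment at which its call begins. calibration takes no time and is no camera call.
- job_done(): hands the job in; it is judged then, once.
The state is a dict: "t": time; "q": joint angles; "qvel": joint speeds; "joint_efforts": joint torques, N m; "tcp_pos": TCP position; "eef_rot": TCP orientation; "wrist_force": force on the tool from outside, world axes, zero at the start; "moment": the same for the moment, N m; "gripper_width": finger opening in m; "grasp_force": force on a finger pad.
Only numpy, scipy, OpenCV 4.12 (cv2) and the standard library are available. Lean on these libraries where they do the work, as an engineer would, in place of code of your own. Each camera call takes 0.05 s, during which the arm holds its last target. There are 200 camera calls.

## Task

The tub of key blanks was left open, with its lid lying off-centre on the rim and a key clamp standing on the lid. Set the clamp down in the empty bay of the steel tray (do not drop it), then slide the lid over the mouth and press it down all round until it has snapped home, level on the rim. Leave the other things where they are.

Things in the scene. Friction and masses are not known exactly. Their poses are not given: they have to be found in the camera images.
- tub: Open grey round tub, fixed to the bench; origin at the centre of its underside, z up. Body radius 51 to 57 mm, 70 mm high; flat collar at the top, radius 60 mm (z 56 to 70), round a mouth of radius 42 mm. Four spring clips stand 3 mm into the mouth, 8 mm below the rim, at 45, 135, 225 and 315 deg from the tub's x axis; pushing the lid's bead past takes about 5 N each.
- tub_rim (a point): Centre of the tub's mouth, at the height of the rim's flat top, 70 mm above the bench.
- lid: Loose round lid, grey, 80 g, no knob. Origin on its axis at the flange's underside, z up. Flange radius 64, z 0 to 6 mm; solid plug below to z -16, radius 37, with a bead of radius 40.5 at z -16 to -10. Starts level, plug bottom on the rim, 20 to 30 mm off-centre in any direction. Centred but unpressed, its bead rests on the clips, flange 9 mm above the rim; seated, origin = point tub_rim.
- clamp: Key clamp standing on the lid at the start, 0.25 kg, 63 mm high; origin at the centre of its underside, z up. Steel foot 44 mm (x) by 34 mm (y) by 16 mm, a round post of radius 10 mm above it, and a black round knob of radius 13 mm from z 43 to 63 mm, to grasp from above.
- tray: Loose steel tray, 150 mm (x) by 90 mm (y) by 22 mm high, walls 4 mm, floor 4 mm, 0.8 kg; a wall across the middle makes two bays of 69 by 82 mm. Origin at the centre of its underside; the empty bay is on its +x side.
- tray_bay (a point): Centre of the floor of the tray's empty bay, 4 mm above the bench; axes as the tray's.
- parked_clamp: A second clamp of the same shape, standing in the tray's other bay, centred 36.5 mm to the tray's -x side. Bystander. Origin at the centre of its underside.
- shut_tub: A lower tub, already shut, 58 mm high, lid radius 64 mm, 0.8 kg. Bystander. Origin at the centre of its underside.
- oil: Amber oil bottle, radius 24 mm, 135 mm high. Bystander. Origin at the centre of its underside.
- can: Metal can with a paper band, radius 27 mm, 120 mm high. Bystander. Origin at the centre of its underside.

How it is judged:
By the outcome, as a careful person would: the job done as asked, in the order asked, and still so for the second after the job is handed in, with the robot touching nothing.
It also fails if it takes over 72 s, if anything falls off the work surface, if the arm or the gripper's body presses on something with over 40 N, if the wrist force passes 120 N, or if a joint passes its speed limit or range.

## Working session

There is one attempt and no reset: what is moved stays moved. The work goes in short steps, Python scripts to look and compute and a shell command to move; the robot and the scene stay as the last step left them, time stands still between calls to the robot, and variables do not carry over. Pictures are saved under pics/ and viewed, at most 10 in all, crops included, and the job is handed in when it is done.

```bash
mkdir -p pics
cat > h.py <<'E'
from plant import *
import numpy as np, cv2
def cam(n):
    c=calibration(n); f=240/np.tan(np.radians(c['vfov']/2)); return c,f
def pts(n,d):
    c,f=cam(n); v,u=np.mgrid[0:480,0:640]
    P=np.stack([(u-c['cx'])/f*d,(v-c['cy'])/f*d,d],-1); T=np.array(c['world_from_camera'])
    W=P@T[:3,:3].T+T[:3,3]; W[d==0]=np.nan; return W
E
python3 - <<'E'
from h import *
s=get_state(); print(s['t'],s['tcp_pos'],np.round(s['eef_rot'],3).tolist(),s['gripper_width'],s['wrist_force'])
for n in('top','side'):
    im,d=get_image(n); cv2.imwrite(f'pics/{n}0.png',im); np.save(f'{n}0.npy',pts(n,d))
    c,f=cam(n); print(n,f,np.round(c['world_from_camera'],3).tolist())
E
```

```text
0.0 [ 0.17591705 -0.52059991  0.24137208] [[-0.947, -0.32, -0.001], [-0.32, 0.947, 0.002], [0.0, 0.002, -1.0]] 0.08571914372845837 [-0.32389512  0.18517472  0.03811147]
top 483.77604472386844 [[0.019, -0.996, 0.09, 0.498], [-1.0, -0.019, 0.005, -0.001], [-0.003, -0.09, -0.996, 0.963], [0.0, 0.0, 0.0, 1.0]]
side 557.4477007880001 [[-0.928, -0.234, 0.29, 0.21], [-0.372, 0.611, -0.699, 0.835], [-0.014, -0.756, -0.654, 0.861], [0.0, 0.0, 0.0, 1.0]]
```

View pics/top0.png

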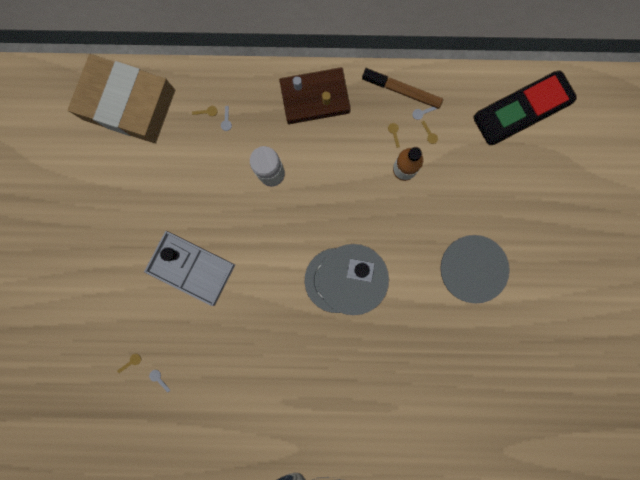

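View pics/side0.png

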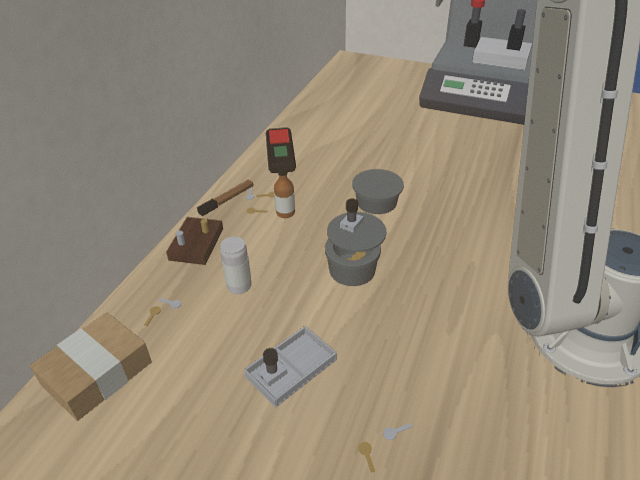

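The top view shows the lid at about (354,279), the knob at (362,270), the tub rim peeking out left around (335,280), the tray at (190,268) with its empty bay to the right at (208,277), and the parked clamp at (170,255). The side view agrees. Next I measure from depth.

```bash
cat > m.py <<'E'
from h import *
from scipy.optimize import least_squares
W=np.load('top0.npy'); S=np.load('side0.npy')
def sel(W,x,y,z): 
    P=W.reshape(-1,3); P=P[~np.isnan(P[:,0])]
    return P[(P[:,0]>x[0])&(P[:,0]<x[1])&(P[:,1]>y[0])&(P[:,1]<y[1])&(P[:,2]>z[0])&(P[:,2]<z[1])]
def circ(P):
    return [round(float(v),4) for v in (*cv2.minEnclosingCircle((P[:,:2]*1000).astype(np.float32))[0],cv2.minEnclosingCircle((P[:,:2]*1000).astype(np.float32))[1])]
def rect(P): return cv2.minAreaRect((P[:,:2]*1000).astype(np.float32))
for u,v in[(354,290),(362,270),(310,281),(475,270),(190,268),(208,277),(170,253),(362,262)]: print(u,v,np.round(W[v,u],4))
for n,w in(('top',W),('side',S)):
    print(n)
    L=sel(w,(.3,.6),(-.2,.1),(.082,.098)); print('lid',len(L),circ(L),np.median(L[:,2]),L.mean(0))
    F=sel(w,(.3,.6),(-.2,.1),(.1,.112)); 
    if len(F)>5: print('foot',len(F),rect(F),F[:,2].max())
    K=sel(w,(.3,.6),(-.2,.1),(.148,.17)); print('knob',len(K),circ(K),np.median(K[:,2]),K.mean(0))
    R=sel(w,(.3,.6),(-.15,.1),(.06,.076)); print('rim',len(R),circ(R),np.median(R[:,2]))
    T=sel(w,(.3,.6),(.15,.45),(.014,.03)); print('tray',len(T),rect(T))
    K2=sel(w,(.3,.6),(.15,.45),(.055,.09)); print('parked',len(K2),circ(K2),np.median(K2[:,2]))
E
python3 m.py
python3 - <<'E'
import cv2
a=cv2.imread('pics/top0.png')
l=cv2.resize(a[225:335,290:400],(400,400),interpolation=cv2.INTER_CUBIC)
r=cv2.resize(a[215:325,135:245],(400,400),interpolation=cv2.INTER_CUBIC)
cv2.imwrite('pics/c0.png',cv2.convertScaleAbs(cv2.hconcat([l,r]),alpha=1.5))
E
```

```text
354 290 [ 0.4736 -0.0409  0.0932]
362 270 [ 0.5086 -0.0506  0.1596]
310 281 [0.4878 0.039  0.0719]
475 270 [ 0.514  -0.2676  0.0573]
190 268 [0.5078 0.2752 0.0209]
208 277 [0.491  0.243  0.0072]
170 253 [0.5343 0.2992 0.0696]
362 262 [ 0.522  -0.0507  0.1549]
top
lid 3487 [493.6017, -39.3351, 63.8402] 0.09305340408111329 [ 0.49097355 -0.03746701  0.09305045]
foot 283 ((509.4722900390625, -51.00278854370117), (45.6405143737793, 33.865928649902344), 79.88078308105469) 0.11186193178209758
knob 188 [509.3847, -51.2077, 12.857] 0.15583701444979248 [ 0.50924238 -0.05083848  0.15580593]
rim 744 [490.8518, -5.7896, 59.0154] 0.07100954523661118
tray 1034 ((508.74847412109375, 277.85430908203125), (151.2379150390625, 90.10973358154297), 65.025390625)
parked 177 [533.2261, 306.0657, 13.1389] 0.06787167598781374
side
lid 1585 [496.8117, -37.0515, 65.9151] 0.0928481538723499 [ 0.49075017 -0.02824643  0.09279909]
foot 203 ((511.99139404296875, -48.091285705566406), (44.50223922729492, 36.48772048950195), 81.16743469238281) 0.11177210534375526
knob 102 [512.39, -49.4141, 14.6185] 0.15512742938596802 [ 0.5110803  -0.0467524   0.15440787]
rim 675 [493.4768, -5.3692, 60.5252] 0.07012506865526935
tray 1297 ((511.5599060058594, 278.65576171875), (151.4178924560547, 94.08255767822266), 64.95112609863281)
parked 189 [535.1887, 308.1571, 13.9955] 0.06694805905736934
```

View pics/c0.png

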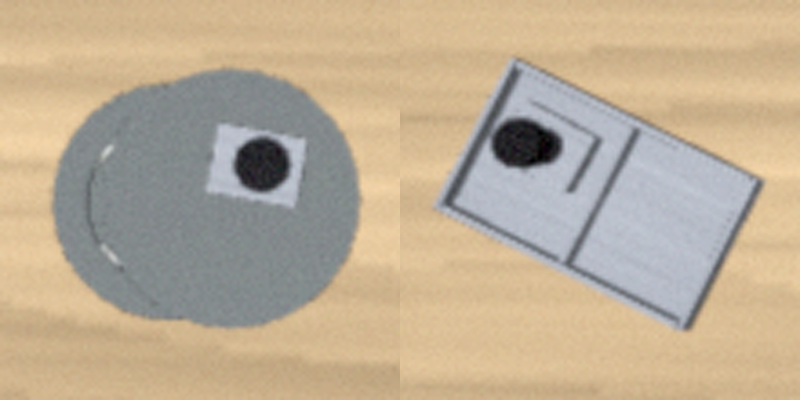

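The crop shows the foot's long side at about 80°. Two clips sit on the tub's left at crop (105,153) and (108,255). The tray's long side is at 65°, with the empty bay at lower right. All sizes match the given ones. Next is a helper for move deltas.

```bash
cat > go.py <<'E'
# usage: go.py x y z yaw_of_tool_y : prints turn about tool z, then translation in tool axes after that turn
from h import *; import sys
from scipy.spatial.transform import Rotation as R
x,y,z,a=map(float,sys.argv[1:]); s=get_state(); M=np.array(s['eef_rot']); p=np.array(s['tcp_pos'])
yv=np.array([np.cos(np.radians(a)),np.sin(np.radians(a)),0]); zv=np.array([0,0,-1.]); T=np.c_[np.cross(yv,zv),yv,zv]
print('t',s['t'],'rotvec',np.round(R.from_matrix(M.T@T).as_rotvec(degrees=True),2),'trans',np.round(T.T@(np.array([x,y,z])-p),4),'F',np.round(s['wrist_force'],1),'w',s['gripper_width'],'q',np.round(s['q'],0))
E
python3 go.py .5105 -.050 .20 170
```

```text
t 0.1 rotvec [ 9.000e-02  5.000e-02 -6.134e+01] trans [-0.5216 -0.2477  0.0415] F [-0.4 -0.3 -0.2] w 0.08532360185705214 q [-55.  15.   6.  -0. -82. -16.]
```

```bash
python3 -m crank '{"translation":[[0,0,0],[0,0,0],[0,0,0],[0,0,0],[0,0,0],[0,0,0],[0,0,0],[0,0,0],[0,0,0],[0,0,0]],"angular":[[0,0,-6.8],[0,0,-6.8],[0,0,-6.8],[0,0,-6.8],[0,0,-6.8],[0,0,-6.8],[0,0,-6.8],[0,0,-6.8],[0,0,-6.9],[0,0,0]],"fingers":[-1,-1,-1,-1,-1,-1,-1,-1,-1,-1]}' 30
python3 -m crank '{"translation":[[-0.029,-0.0138,0],[-0.029,-0.0138,0],[-0.029,-0.0138,0],[-0.029,-0.0138,0],[-0.029,-0.0138,0],[-0.029,-0.0138,0],[-0.029,-0.0138,0],[-0.029,-0.0138,0],[-0.029,-0.0138,0],[0,0,0]],"angular":[[0,0,0],[0,0,0],[0,0,0],[0,0,0],[0,0,0],[0,0,0],[0,0,0],[0,0,0],[0,0,0],[0,0,0]],"fingers":[-1,-1,-1,-1,-1,-1,-1,-1,-1,-1]}'
python3 -m crank '{"translation":[[-0.029,-0.0138,0.005],[-0.029,-0.0138,0.005],[-0.029,-0.0138,0.005],[-0.029,-0.0138,0.005],[-0.029,-0.0138,0.005],[-0.029,-0.0138,0.005],[-0.029,-0.0138,0.005],[-0.029,-0.0138,0.005],[-0.029,-0.0138,0],[0,0,0]],"angular":[[0,0,0],[0,0,0],[0,0,0],[0,0,0],[0,0,0],[0,0,0],[0,0,0],[0,0,0],[0,0,0],[0,0,0]],"fingers":[-1,-1,-1,-1,-1,-1,-1,-1,-1,-1]}'
python3 go.py .5105 -.050 .137 170
```

```text
t: 0.93
tcp_pos: [0.176, -0.5208, 0.2418]
eef_rot: [[-0.17, -0.985, -0.0], [-0.985, 0.17, 0.001], [-0.001, 0.001, -1.0]]
wrist_force: [-0.4, 0.0, 0.0]
gripper_width: 0.0852
grasp_force: 0.0
t: 1.77
tcp_pos: [0.346, -0.2823, 0.2421]
eef_rot: [[-0.174, -0.985, 0.001], [-0.985, 0.174, 0.001], [-0.001, -0.001, -1.0]]
wrist_force: [0.1, -0.3, 0.3]
gripper_width: 0.0856
grasp_force: 0.0
t: 2.6
tcp_pos: [0.5136, -0.0469, 0.201]
eef_rot: [[-0.175, -0.985, -0.001], [-0.985, 0.175, 0.0], [-0.0, 0.001, -1.0]]
wrist_force: [-0.3, 0.5, 0.9]
gripper_width: 0.0854
grasp_force: 0.0
t 2.6 rotvec [ 0.07  0.01 -0.08] trans [0.0036 0.0026 0.064 ] F [-0.3  0.5  0.9] w 0.08542435018060134 q [ 12.  12.  -4.  -0. -75. -22.]
```

```bash
python3 -m crank '{"translation":[[0.0036,0.0026,0.012],[0,0,0.012],[0,0,0.012],[0,0,0.012],[0,0,0.010],[0,0,0.006],[0,0,0],[0,0,0]],"angular":[[0,0,0],[0,0,0],[0,0,0],[0,0,0],[0,0,0],[0,0,0],[0,0,0],[0,0,0]],"fingers":[-1,-1,-1,-1,-1,-1,-1,-1]}'
python3 -m crank '{"translation":[[0,0,0],[0,0,0],[0,0,0],[0,0,0],[0,0,0],[0,0,0],[0,0,0],[0,0,0],[0,0,0],[0,0,0]],"angular":[[0,0,0],[0,0,0],[0,0,0],[0,0,0],[0,0,0],[0,0,0],[0,0,0],[0,0,0],[0,0,0],[0,0,0]],"fingers":[-0.5,-0.3,-0.1,0,0.1,0.2,0.3,0.4,0.6,1]}' 40
```

```text
t: 3.27
tcp_pos: [0.5084, -0.0536, 0.1384]
eef_rot: [[-0.175, -0.985, -0.0], [-0.985, 0.175, -0.0], [0.0, 0.0, -1.0]]
wrist_force: [0.5, -0.2, 1.0]
gripper_width: 0.0857
grasp_force: 0.0
t: 4.1
tcp_pos: [0.5087, -0.0534, 0.1385]
eef_rot: [[-0.174, -0.985, 0.001], [-0.985, 0.174, -0.0], [-0.0, -0.001, -1.0]]
wrist_force: [1.0, -1.1, 0.6]
gripper_width: 0.0248
grasp_force: 39.2
```

```bash
python3 -m crank '{"translation":[[0,0,-0.002],[0,0,-0.004],[0,0,-0.008],[0,0,-0.015],[0,0,-0.02],[0,0,-0.012],[0,0,0],[0,0,0]],"angular":[[0,0,0],[0,0,0],[0,0,0],[0,0,0],[0,0,0],[0,0,0],[0,0,0],[0,0,0]],"fingers":[1,1,1,1,1,1,1,1]}'
python3 - <<'E'
from h import *
im,d=get_image('side'); W=pts('side',d); cv2.imwrite('pics/s1.png',cv2.resize(im[130:330,260:460],(600,600)))
np.save('side1.npy',W)
E
python3 go.py .494 .247 .20 155
```

```text
t: 4.77
tcp_pos: [0.5085, -0.0532, 0.1997]
eef_rot: [[-0.174, -0.985, 0.001], [-0.985, 0.174, 0.001], [-0.001, -0.001, -1.0]]
wrist_force: [0.8, -0.1, -2.4]
gripper_width: 0.0249
grasp_force: 39.7
t 4.8167 rotvec [ 0.07  0.02 14.95] trans [-0.2662  0.1395 -0.0014] F [ 1.4 -0.1 -3.7] w 0.0246761378402671 q [ 12.  11.  -5.  -0. -74. -22.]
```

View pics/s1.png

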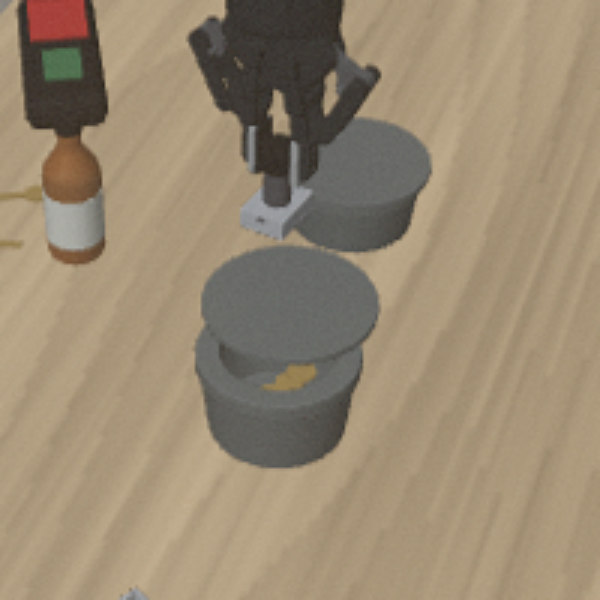

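The side view shows the clamp held level with the lid left behind on the tub. I carry it to the bay.

```bash
python3 -m crank '{"translation":[[0,0,0],[0,0,0],[0,0,0],[-0.015,0.008,0],[-0.03,0.0155,0],[-0.03,0.0155,0],[-0.03,0.0155,0],[-0.03,0.0155,0],[-0.03,0.0155,0],[-0.03,0.0155,0]],"angular":[[0,0,5],[0,0,5],[0,0,5],[0,0,0],[0,0,0],[0,0,0],[0,0,0],[0,0,0],[0,0,0],[0,0,0]],"fingers":[1,1,1,1,1,1,1,1,1,1]}'
python3 -m crank '{"translation":[[-0.03,0.0155,0],[-0.025,0.0125,0],[-0.012,0.006,0],[0,0,0],[0,0,0],[0,0,0]],"angular":[[0,0,0],[0,0,0],[0,0,0],[0,0,0],[0,0,0],[0,0,0]],"fingers":[1,1,1,1,1,1]}'
python3 go.py .494 .2425 .085 155
```

```text
t: 5.65
tcp_pos: [0.4982, 0.1673, 0.1979]
eef_rot: [[-0.423, -0.906, -0.002], [-0.906, 0.423, -0.001], [0.002, 0.002, -1.0]]
wrist_force: [0.2, -0.3, -2.5]
gripper_width: 0.0247
grasp_force: 39.7
t: 6.15
tcp_pos: [0.4966, 0.2402, 0.1985]
eef_rot: [[-0.423, -0.906, -0.001], [-0.906, 0.423, -0.001], [0.002, 0.001, -1.0]]
wrist_force: [-0.3, -0.2, -3.4]
gripper_width: 0.0246
grasp_force: 39.7
t 6.15 rotvec [ 0.04 -0.1  -0.05] trans [-0.001   0.0034  0.1135] F [-0.3 -0.2 -3.4] w 0.02464826717281773 q [ 42.  16.   1.   0. -76. -67.]
```

```bash
python3 -m crank '{"translation":[[-0.001,0.0034,0.02],[0,0,0.03],[0,0,0.03],[0,0,0.02],[0,0,0.013],[0,0,0],[0,0,0],[0,0,0]],"angular":[[0,0.1,0],[0,0,0],[0,0,0],[0,0,0],[0,0,0],[0,0,0],[0,0,0],[0,0,0]],"fingers":[1,1,1,1,1,1,1,1]}'
python3 - <<'E'
from h import *
im,d=get_image('top'); W=pts('top',d); np.save('top1.npy',W)
a=im[215:325,135:245]; 
im2,d2=get_image('side')
b=im2[290:410,230:350]
cv2.imwrite('pics/c1.png',cv2.hconcat([cv2.resize(a,(400,400)),cv2.resize(b,(400,400))]))
L=W.reshape(-1,3); L=L[(abs(L[:,2]-.093)<.006)&(L[:,1]<.06)&(L[:,1]>-.15)&(abs(L[:,0]-.49)<.1)]
print(cv2.minEnclosingCircle((L[:,:2]*1000).astype(np.float32)),len(L))
E
```

```text
t: 6.82
tcp_pos: [0.4952, 0.2431, 0.0877]
eef_rot: [[-0.424, -0.906, 0.001], [-0.906, 0.424, -0.001], [0.0, -0.001, -1.0]]
wrist_force: [0.9, -0.3, -2.2]
gripper_width: 0.0247
grasp_force: 39.7
((493.6204833984375, -39.30694580078125), 63.90990447998047) 3973
```

View pics/c1.png

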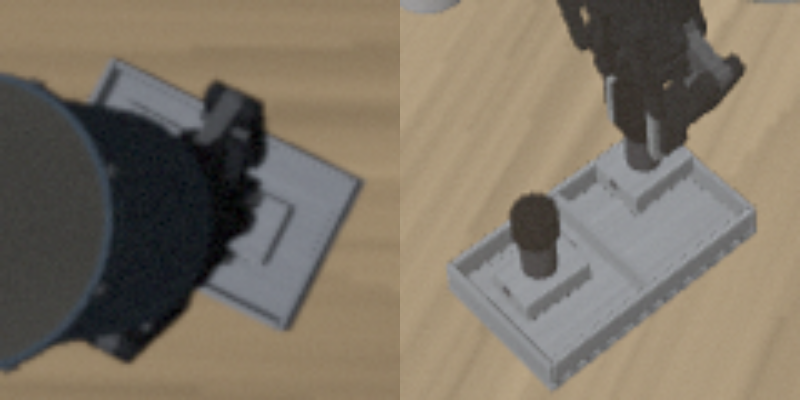

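Both crops show the foot aligned over the empty bay with clear margins. Lowering.

```bash
python3 -m crank '{"translation":[[0,0,0.012],[0,0,0.012],[0,0,0.007],[0,0,0.003],[0,0,0],[0,0,0.001],[0,0,0],[0,0,0]],"angular":[[0,0,0],[0,0,0],[0,0,0],[0,0,0],[0,0,0],[0,0,0],[0,0,0],[0,0,0]],"fingers":[1,1,1,1,1,1,1,1]}'
python3 -m crank '{"translation":[[0,0,0.001],[0,0,0],[0,0,0]],"angular":[[0,0,0],[0,0,0],[0,0,0]],"fingers":[1,1,1]}'
```

```text
t: 7.58
tcp_pos: [0.4946, 0.2435, 0.0519]
eef_rot: [[-0.423, -0.906, 0.0], [-0.906, 0.423, -0.001], [0.001, -0.001, -1.0]]
wrist_force: [-0.8, 0.5, -2.4]
gripper_width: 0.0246
grasp_force: 39.9
t: 7.83
tcp_pos: [0.4944, 0.2434, 0.0506]
eef_rot: [[-0.423, -0.906, -0.0], [-0.906, 0.423, -0.001], [0.001, -0.0, -1.0]]
wrist_force: [0.6, -0.2, -2.6]
gripper_width: 0.0249
grasp_force: 39.9
```

```bash
python3 -m crank '{"translation":[[0,0,0.0007],[0,0,0],[0,0,0]],"angular":[[0,0,0],[0,0,0],[0,0,0]],"fingers":[1,1,1]}'
python3 -m crank '{"translation":[[0,0,0.0007],[0,0,0],[0,0,0]],"angular":[[0,0,0],[0,0,0],[0,0,0]],"fingers":[1,1,1]}'
```

```text
t: 8.08
tcp_pos: [0.4946, 0.2434, 0.0505]
eef_rot: [[-0.423, -0.906, 0.0], [-0.906, 0.423, -0.001], [0.001, -0.001, -1.0]]
wrist_force: [-1.2, -1.5, 5.8]
gripper_width: 0.0249
grasp_force: 40.4
t: 8.33
tcp_pos: [0.4947, 0.2434, 0.0504]
eef_rot: [[-0.423, -0.906, 0.001], [-0.906, 0.423, -0.001], [0.001, -0.001, -1.0]]
wrist_force: [-3.4, -1.8, 10.0]
gripper_width: 0.0245
grasp_force: 41.1
```

```bash
python3 -m crank '{"translation":[[0,0,-0.0008],[0,0,0],[0,0,0],[0,0,0],[0,0,0],[0,0,0],[0,0,0]],"angular":[[0,0,0],[0,0,0],[0,0,0],[0,0,0],[0,0,0],[0,0,0],[0,0,0]],"fingers":[0.3,0.1,0,-0.2,-0.2,-0.2,-0.2]}'
python3 -m crank '{"translation":[[0,0,-0.01],[0,0,-0.02],[0,0,-0.03],[0,0,-0.03],[0,0,-0.03],[0.02,0,-0.02],[0.03,0,0],[0.03,0,0],[0.02,0,0],[0,0,0]],"angular":[[0,0,0],[0,0,0],[0,0,0],[0,0,0],[0,0,0],[0,0,0],[0,0,0],[0,0,0],[0,0,0],[0,0,0]],"fingers":[-0.2,-0.2,-0.2,-0.2,-0.2,-0.2,-0.2,-0.2,-0.2,-0.2]}'
python3 - <<'E'
from h import *
from scipy.optimize import least_squares
im2,d2=get_image('side'); S=pts('side',d2)
cv2.imwrite('pics/c2.png',cv2.resize(im2[280:420,220:360],(500,500)))
im,d=get_image('top');W=pts('top',d)
for n,w,old in(('top',W,'top0.npy'),('side',S,'side0.npy')):
    P=w.reshape(-1,3);g=lambda x,y,z:P[(abs(P[:,0]-x)<.1)&(abs(P[:,1]-y)<.1)&(P[:,2]>z[0])&(P[:,2]<z[1])]
    L=g(.49,-.03,(.086,.1));R=g(.49,-.02,(.064,.077));K=g(.494,.24,(.058,.075))
    for A in(L,R,K):
        if len(A)>5:print(n,len(A),np.round(cv2.minEnclosingCircle((A[:,:2]*1000).astype(np.float32))[0],1),round(cv2.minEnclosingCircle((A[:,:2]*1000).astype(np.float32))[1],1),np.median(A[:,2]))
    # outer boundary of rim: farthest points per angle about a guess, fit centre with r=60
    c=np.array([.492,-.007]); v=R[:,:2]-c; a=np.degrees(np.arctan2(v[:,1],v[:,0])); r=np.hypot(*v.T)
    B=np.array([R[i,:2] for k in range(20,165,5) for m in[np.where(abs(a-k)<2.5)[0]] if len(m) for i in[m[np.argmax(r[m])]]])
    f=least_squares(lambda q:np.hypot(B[:,0]-q[0],B[:,1]-q[1])-.0595,c,loss='soft_l1',f_scale=.001); print(n,'rim fit',len(B),f.x,np.abs(f.fun).mean())
E
```

```text
t: 8.92
tcp_pos: [0.4942, 0.2432, 0.0495]
eef_rot: [[-0.423, -0.906, -0.001], [-0.906, 0.423, -0.002], [0.002, 0.0, -1.0]]
wrist_force: [0.3, -1.3, -0.7]
gripper_width: 0.0512
grasp_force: 0.0
t: 9.75
tcp_pos: [0.4505, 0.1502, 0.1913]
eef_rot: [[-0.425, -0.905, 0.0], [-0.905, 0.425, -0.001], [0.001, -0.001, -1.0]]
wrist_force: [-0.0, -0.1, -0.2]
gripper_width: 0.0513
grasp_force: 0.0
top 3967 [493.6 -39.5] 63.9 0.09303500748034788
top 739 [490.9  -5.8] 59.1 0.07101778908014678
top 260 [515.5 276.2] 47.9 0.0681093335757812
top rim fit 29 [ 0.49089185 -0.00992533] 0.00030055583759092
side 421 [495.9 -38. ] 65.2 0.09286247652259627
side 395 [492.8  -5.9] 59.7 0.07029267885864221
side 337 [516.9 277.5] 48.0 0.06706038318660157
side rim fit 25 [ 0.49337173 -0.00780542] 0.0005533002884502558
```

View pics/c2.png

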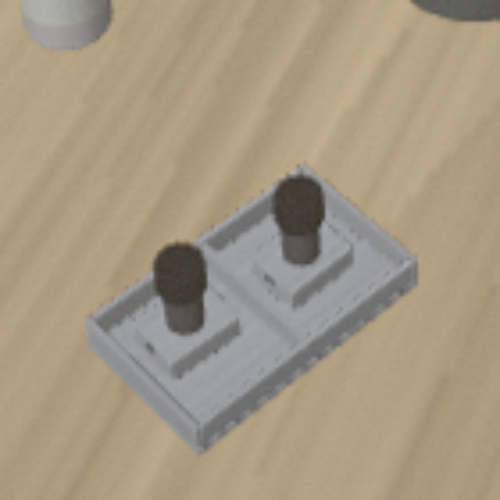

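The clamp stands upright in the bay, in the crop at (300,220), and the parked clamp is undisturbed. The lid is at (0.495,-0.0385) and the rim centre at (0.492,-0.009), so the offset is 29.6 mm. I'll push with both spread fingers against the flange edge, along heading 95.4°.

```bash
python3 -m crank '{"translation":[[0,0,0],[0,0,0],[0,0,0],[0,0,0],[0,0,0],[0,0,0]],"angular":[[0,0,-6],[0,0,-6],[0,0,-6],[0,0,-6],[0,0,-6.4],[0,0,0]],"fingers":[-0.2,-0.2,-0.2,-0.2,-0.2,-0.2]}'
python3 go.py .5026 -.1201 .080 185.4
```

```text
t: 10.35
tcp_pos: [0.4524, 0.1536, 0.19]
eef_rot: [[0.098, -0.995, -0.001], [-0.995, -0.098, -0.002], [0.001, 0.001, -1.0]]
wrist_force: [0.2, -0.1, 0.9]
gripper_width: 0.0515
grasp_force: 0.0
t 10.35 rotvec [ 0.04 -0.08  0.23] trans [ 0.2772 -0.0242  0.11  ] F [ 0.2 -0.1  0.9] w 0.05154241428418601 q [ 38.   8. -10.   0. -72. -32.]
```

```bash
python3 -m crank '{"translation":[[0.02,-0.0022,0],[0.035,-0.003,0],[0.035,-0.003,0],[0.035,-0.003,0],[0.035,-0.003,0],[0.035,-0.003,0],[0.035,-0.003,0],[0.03,-0.003,0],[0.017,-0.001,0],[0,0,0]],"angular":[[0,0,0.2],[0,0,0],[0,0,0],[0,0,0],[0,0,0],[0,0,0],[0,0,0],[0,0,0],[0,0,0],[0,0,0]],"fingers":[-0.2,-0.2,-0.2,-0.2,-0.2,-0.2,-0.2,-0.2,-0.2,-0.2]}'
python3 -m crank '{"translation":[[0,0,0],[0,0,0],[0,0,0]],"angular":[[0,0,0],[0,0,0],[0,0,0]],"fingers":[-0.2,-0.2,-0.2]}'
python3 go.py .5026 -.1201 .080 185.4
```

```text
t: 11.18
tcp_pos: [0.5017, -0.1235, 0.19]
eef_rot: [[0.083, -0.997, -0.001], [-0.997, -0.083, -0.002], [0.002, 0.002, -1.0]]
wrist_force: [-0.3, -0.4, -0.7]
gripper_width: 0.0516
grasp_force: 0.0
t: 11.43
tcp_pos: [0.5013, -0.12, 0.1903]
eef_rot: [[0.09, -0.996, -0.001], [-0.996, -0.09, -0.001], [0.001, 0.001, -1.0]]
wrist_force: [-0.4, 0.2, -0.6]
gripper_width: 0.0509
grasp_force: 0.0
t 11.4333 rotvec [ 0.05 -0.08 -0.24] trans [ 0.0003 -0.0013  0.1103] F [-0.4  0.2 -0.6] w 0.05092065671422302 q [  4.  12.  -5.   0. -73.   1.]
```

```bash
python3 -m crank '{"translation":[[0,-0.0013,0.02],[0,0,0.03],[0,0,0.03],[0,0,0.02],[0,0,0.01],[0,0,0],[0,0,0],[0,0,0]],"angular":[[0,0,-0.2],[0,0,0],[0,0,0],[0,0,0],[0,0,0],[0,0,0],[0,0,0],[0,0,0]],"fingers":[-0.2,-0.2,-0.2,-0.2,-0.2,-0.2,-0.2,-0.2]}'
python3 -m crank '{"translation":[[-0.003,0,0],[-0.003,0,0],[-0.003,0,0],[-0.002,0,0],[-0.002,0,0],[0,0,0],[0,0,0]],"angular":[[0,0,0],[0,0,0],[0,0,0],[0,0,0],[0,0,0],[0,0,0],[0,0,0]],"fingers":[-0.2,-0.2,-0.2,-0.2,-0.2,-0.2,-0.2]}'
python3 - <<'E'
from h import *
im2,d2=get_image('side'); S=pts('side',d2)
cv2.imwrite('pics/c3.png',cv2.resize(im2[140:300,290:450],(600,600)))
E
python3 go.py .5026 -.1201 .080 185.4
```

```text
t: 12.1
tcp_pos: [0.5036, -0.1207, 0.082]
eef_rot: [[0.094, -0.996, 0.002], [-0.996, -0.094, -0.002], [0.002, -0.002, -1.0]]
wrist_force: [-0.2, 0.1, 1.3]
gripper_width: 0.0513
grasp_force: 0.0
t: 12.68
tcp_pos: [0.5011, -0.1078, 0.0803]
eef_rot: [[0.094, -0.996, -0.001], [-0.996, -0.094, -0.002], [0.002, 0.001, -1.0]]
wrist_force: [1.3, 0.0, -0.5]
gripper_width: 0.0513
grasp_force: 0.0
t 12.7333 rotvec [ 0.05 -0.09 -0.03] trans [ 0.0123 -0.0004  0.0002] F [ 0.1 -0.3 -0.6] w 0.051295378483004125 q [  5.  17. -16.   0. -58.  -0.]
```

View pics/c3.png

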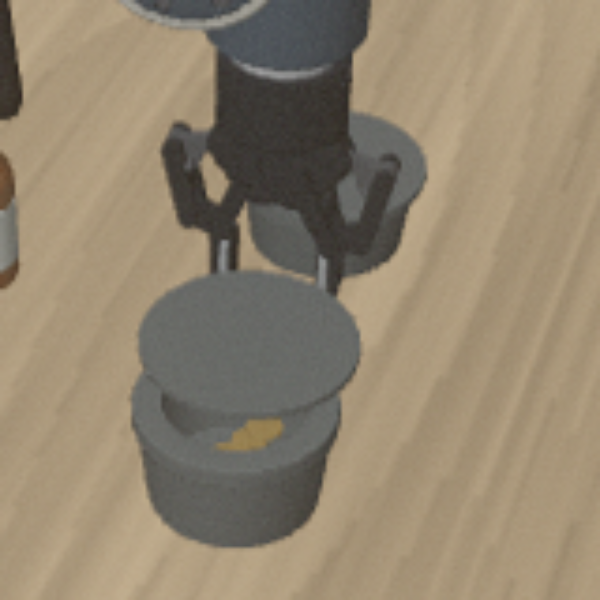

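The fingers stand just behind the far edge of the lid, evenly straddling it, in the crop at (220,260) and (330,270). Pushing.

```bash
python3 -m crank '{"translation":[[-0.003,0,0],[-0.003,0,0],[-0.003,0,0],[-0.003,0,0],[-0.003,0,0],[-0.003,0,0],[-0.003,0,0],[-0.003,0,0],[0,0,0],[0,0,0]],"angular":[[0,0,0],[0,0,0],[0,0,0],[0,0,0],[0,0,0],[0,0,0],[0,0,0],[0,0,0],[0,0,0],[0,0,0]],"fingers":[-0.2,-0.2,-0.2,-0.2,-0.2,-0.2,-0.2,-0.2,-0.2,-0.2]}'
cat > lid.py <<'E'
from h import *
from scipy.optimize import least_squares
cc=(.492,-.009)
for n in('top','side'):
    im,d=get_image(n);w=pts(n,d);P=w.reshape(-1,3);P=P[(np.hypot(P[:,0]-.492,P[:,1]+.012)<.09)&(P[:,2]>.066)&(P[:,2]<.1)]
    L=P[P[:,2]>.0735]; L=L[L[:,2]>np.median(L[:,2])-.004]
    if n=='side': L=L[L[:,1]>cc[1]-.03]
    z,_,_,_=np.linalg.lstsq(np.c_[L[:,:2]-cc,np.ones(len(L))],L[:,2],rcond=None)
    # edge: farthest per bearing, free of gripper where possible
    v=L[:,:2]-cc;a=np.degrees(np.arctan2(v[:,1],v[:,0]));r=np.hypot(*v.T)
    B=np.array([L[i,:2] for k in range(-40,221,5) for m in[np.where(abs((a-k+180)%360-180)<2.5)[0]] if len(m) for i in[m[np.argmax(r[m])]]])
    f=least_squares(lambda q:np.hypot(B[:,0]-q[0],B[:,1]-q[1])-.0637,cc,loss='soft_l1',f_scale=.001)
    print(n,'lid xy',np.round(f.x,4),'res',round(np.abs(f.fun).mean(),4),'z@rim',round(z[2],4),'slope deg',np.round(np.degrees(z[:2]),2),len(L))
E
python3 lid.py; python3 go.py .4988 -.0784 .08 185.4
```

```text
t: 13.57
tcp_pos: [0.4988, -0.0838, 0.0802]
eef_rot: [[0.094, -0.996, -0.001], [-0.996, -0.094, -0.002], [0.001, 0.001, -1.0]]
wrist_force: [-0.3, 1.0, 0.9]
gripper_width: 0.0515
grasp_force: 0.0
top lid xy [ 0.4918 -0.0138] res 0.0 z@rim 0.2127 slope deg [-110.75  -26.59] 4
side lid xy [ 0.498  -0.0377] res 0.009 z@rim 0.0884 slope deg [ 1.81 -9.62] 1108
t 13.6667 rotvec [ 0.05 -0.09 -0.03] trans [-0.0056 -0.0005  0.0002] F [ 0.1 -0.5  0.1] w 0.05115560762866638 q [  8.  16. -17.   0. -57.  -3.]
```

Run:
```python
from h import *
im2,d2=get_image('side'); S=pts('side',d2); np.save('s4.npy',S)
cv2.imwrite('pics/c4.png',cv2.resize(im2[180:300,295:415],(600,600),interpolation=cv2.INTER_CUBIC))
for u in(355,): 
    print([tuple(np.round(S[v,u]*1000).tolist()) for v in range(200,280,4)])
```

```text
[(511.0, -70.0, 146.0), (565.0, -234.0, 4.0), (562.0, -225.0, -2.0), (555.0, -204.0, 3.0), (511.0, -71.0, 101.0), (507.0, -63.0, 97.0), (504.0, -53.0, 94.0), (500.0, -42.0, 93.0), (496.0, -31.0, 92.0), (492.0, -19.0, 91.0), (489.0, -12.0, 86.0), (486.0, -2.0, 85.0), (482.0, 9.0, 83.0), (479.0, 18.0, 81.0), (475.0, 28.0, 79.0), (472.0, 36.0, 76.0), (470.0, 41.0, 70.0), (468.0, 47.0, 65.0), (470.0, 39.0, 45.0), (470.0, 38.0, 33.0)]
```

View pics/c4.png

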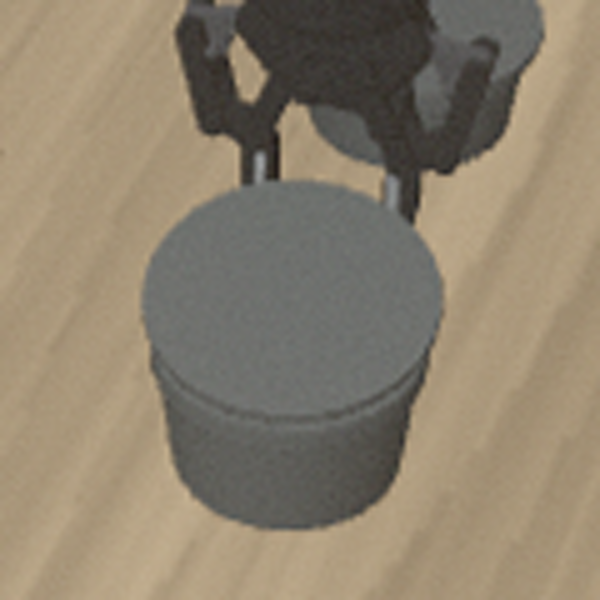

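The side view shows the lid almost over the mouth but tipped. Its near (+y) edge is down, with the flange touching the collar at crop (300,410), and the trailing edge is still on the rim. I keep pushing gently.

```bash
python3 -m crank '{"translation":[[-0.001,0,0],[-0.001,0,0],[-0.001,0,0],[0,0,0],[0,0,0]],"angular":[[0,0,0],[0,0,0],[0,0,0],[0,0,0],[0,0,0]],"fingers":[-0.2,-0.2,-0.2,-0.2,-0.2]}'
cat > side.py <<'E'
from h import *
im,d=get_image('side');S=pts('side',d)
print([tuple(np.round(S[v,355]*1000).tolist()) for v in range(212,272,4)])
E
python3 side.py
python3 -m crank '{"translation":[[-0.001,0,0],[-0.001,0,0],[0,0,0],[0,0,0]],"angular":[[0,0,0],[0,0,0],[0,0,0],[0,0,0]],"fingers":[-0.2,-0.2,-0.2,-0.2]}'
python3 side.py
```

```text
t: 14.13
tcp_pos: [0.4986, -0.081, 0.0802]
eef_rot: [[0.094, -0.996, -0.001], [-0.996, -0.094, -0.002], [0.001, 0.001, -1.0]]
wrist_force: [0.3, 0.0, 0.1]
gripper_width: 0.0517
grasp_force: 0.0
[(554.0, -201.0, 5.0), (549.0, -188.0, 3.0), (508.0, -65.0, 96.0), (504.0, -52.0, 96.0), (501.0, -44.0, 92.0), (496.0, -32.0, 91.0), (493.0, -21.0, 89.0), (489.0, -12.0, 86.0), (485.0, 1.0, 87.0), (481.0, 12.0, 86.0), (478.0, 20.0, 83.0), (475.0, 27.0, 79.0), (471.0, 38.0, 78.0), (469.0, 46.0, 75.0), (468.0, 47.0, 65.0)]
t: 14.52
tcp_pos: [0.4984, -0.079, 0.0802]
eef_rot: [[0.094, -0.996, -0.001], [-0.996, -0.094, -0.002], [0.001, 0.001, -1.0]]
wrist_force: [0.2, -0.4, -0.9]
gripper_width: 0.0514
grasp_force: 0.0
[(555.0, -204.0, 2.0), (551.0, -193.0, -1.0), (544.0, -173.0, 3.0), (507.0, -62.0, 87.0), (502.0, -49.0, 87.0), (498.0, -38.0, 86.0), (494.0, -25.0, 86.0), (490.0, -14.0, 84.0), (486.0, -3.0, 84.0), (482.0, 8.0, 83.0), (478.0, 19.0, 82.0), (474.0, 32.0, 83.0), (472.0, 37.0, 77.0), (468.0, 49.0, 78.0), (468.0, 46.0, 64.0)]
```

```bash
python3 -m crank '{"translation":[[-0.001,0,0],[-0.0005,0,0],[0,0,0],[0,0,0]],"angular":[[0,0,0],[0,0,0],[0,0,0],[0,0,0]],"fingers":[-0.2,-0.2,-0.2,-0.2]}'
python3 side.py
```

```text
t: 14.9
tcp_pos: [0.4982, -0.0776, 0.0802]
eef_rot: [[0.094, -0.996, -0.001], [-0.996, -0.094, -0.002], [0.002, 0.001, -1.0]]
wrist_force: [-0.4, -0.5, 0.0]
gripper_width: 0.0514
grasp_force: 0.3
[(556.0, -206.0, 1.0), (550.0, -191.0, 1.0), (545.0, -175.0, 1.0), (506.0, -58.0, 90.0), (504.0, -53.0, 84.0), (498.0, -37.0, 86.0), (494.0, -25.0, 86.0), (490.0, -14.0, 85.0), (487.0, -7.0, 80.0), (483.0, 6.0, 81.0), (479.0, 17.0, 80.0), (475.0, 28.0, 79.0), (471.0, 39.0, 79.0), (468.0, 47.0, 76.0), (469.0, 45.0, 63.0)]
```

```bash
python3 -m crank '{"translation":[[0.008,0,0],[0.012,0,0],[0.01,0,-0.01],[0.01,0,-0.03],[0.02,0,-0.03],[0.03,0,-0.03],[0.035,0,0],[0.03,0,0],[0,0,0]],"angular":[[0,0,0],[0,0,0],[0,0,0],[0,0,0],[0,0,0],[0,0,0],[0,0,0],[0,0,0],[0,0,0]],"fingers":[-0.2,-0.2,-0.2,-0.2,-0.2,0.5,1,1,1]}'
python3 lid.py; python3 go.py .492 -.009 .15 185.4
```

```text
t: 15.7
tcp_pos: [0.5126, -0.2364, 0.18]
eef_rot: [[0.089, -0.996, -0.0], [-0.996, -0.089, -0.003], [0.003, 0.001, -1.0]]
wrist_force: [-0.4, 0.1, -0.1]
gripper_width: 0.003
grasp_force: 0.0
top lid xy [ 0.4911 -0.0108] res 0.0046 z@rim 0.0832 slope deg [ 0.04 -5.27] 2778
side lid xy [ 0.4937 -0.0102] res 0.0028 z@rim 0.0831 slope deg [ 0.12 -4.89] 1398
t 15.8 rotvec [ 0.09 -0.06 -0.21] trans [-0.225  -0.0009  0.0294] F [-0.2  0.2 -0.7] w -3.7202024778460764e-05 q [ -8.  18.   1.   0. -73.  14.]
```

The lid is centred to within 1–2 mm, with the plug in the mouth. It is tilted 5°, with the -y side high by the amount expected of the bead resting on the clips. I press the -y side with closed fingers first.

```bash
python3 -m crank '{"translation":[[-0.03,0,0.01],[-0.035,0,0.02],[-0.035,0,0.02],[-0.035,0,0.01],[-0.03,0,0.005],[-0.015,0,0.003],[0,0,0],[0,0,0],[0,0,0]],"angular":[[0,0,-0.2],[0,0,0],[0,0,0],[0,0,0],[0,0,0],[0,0,0],[0,0,0],[0,0,0],[0,0,0]],"fingers":[1,1,1,1,1,1,1,1,1]}'
python3 -m crank '{"translation":[[0,0,0.003],[0,0,0.003],[0,0,0.003],[0,0,0.002],[0,0,0],[0,0,0]],"angular":[[0,0,0],[0,0,0],[0,0,0],[0,0,0],[0,0,0],[0,0,0]],"fingers":[1,1,1,1,1,1]}'
```

```text
t: 16.55
tcp_pos: [0.4955, -0.0523, 0.1119]
eef_rot: [[0.098, -0.995, -0.0], [-0.995, -0.098, -0.002], [0.002, 0.001, -1.0]]
wrist_force: [-0.5, -0.3, 0.4]
gripper_width: -0.0001
grasp_force: 0.0
t: 17.05
tcp_pos: [0.4952, -0.0524, 0.1004]
eef_rot: [[0.097, -0.995, -0.001], [-0.995, -0.097, -0.002], [0.002, 0.001, -1.0]]
wrist_force: [-0.2, 0.6, 0.3]
gripper_width: -0.0001
grasp_force: 0.0
```

```bash
for i in 1; do python3 -m crank '{"translation":[[0,0,0.002],[0,0,0.002],[0,0,0],[0,0,0]],"angular":[[0,0,0],[0,0,0],[0,0,0],[0,0,0]],"fingers":[1,1,1,1]}'; done
python3 -m crank '{"translation":[[0,0,0.002],[0,0,0.002],[0,0,0],[0,0,0]],"angular":[[0,0,0],[0,0,0],[0,0,0],[0,0,0]],"fingers":[1,1,1,1]}'
```

```text
t: 17.38
tcp_pos: [0.4957, -0.0523, 0.0971]
eef_rot: [[0.097, -0.995, 0.0], [-0.995, -0.097, -0.002], [0.002, 0.0, -1.0]]
wrist_force: [-0.7, -1.5, 3.3]
gripper_width: -0.0
grasp_force: 1.6
t: 17.72
tcp_pos: [0.4949, -0.0521, 0.092]
eef_rot: [[0.097, -0.995, -0.002], [-0.995, -0.097, -0.001], [0.001, 0.002, -1.0]]
wrist_force: [-0.4, -0.6, 0.4]
gripper_width: -0.0002
grasp_force: 0.0
```

```bash
python3 -m crank '{"translation":[[0,0,0.002],[0,0,0.002],[0,0,0],[0,0,0]],"angular":[[0,0,0],[0,0,0],[0,0,0],[0,0,0]],"fingers":[1,1,1,1]}'
python3 -m crank '{"translation":[[0,0,0.001],[0,0,0.001],[0,0,0],[0,0,0]],"angular":[[0,0,0],[0,0,0],[0,0,0],[0,0,0]],"fingers":[1,1,1,1]}'
python3 side.py
```

```text
t: 18.05
tcp_pos: [0.4952, -0.0522, 0.0883]
eef_rot: [[0.097, -0.995, -0.001], [-0.995, -0.097, -0.002], [0.001, 0.001, -1.0]]
wrist_force: [0.1, -0.3, 0.8]
gripper_width: -0.0002
grasp_force: 0.0
t: 18.38
tcp_pos: [0.4955, -0.0522, 0.0871]
eef_rot: [[0.097, -0.995, -0.0], [-0.995, -0.097, -0.002], [0.002, 0.0, -1.0]]
wrist_force: [-1.6, -0.2, 4.4]
gripper_width: -0.0002
grasp_force: 2.5
[(499.0, -37.0, 141.0), (500.0, -38.0, 129.0), (501.0, -44.0, 113.0), (500.0, -40.0, 106.0), (499.0, -40.0, 95.0), (499.0, -38.0, 85.0), (497.0, -36.0, 76.0), (493.0, -24.0, 75.0), (489.0, -12.0, 75.0), (484.0, 3.0, 78.0), (479.0, 16.0, 79.0), (476.0, 26.0, 78.0), (471.0, 38.0, 78.0), (468.0, 47.0, 76.0), (468.0, 46.0, 63.0)]
```

```bash
python3 -m crank '{"translation":[[0,0,0.001],[0,0,0.001],[0,0,0],[0,0,0]],"angular":[[0,0,0],[0,0,0],[0,0,0],[0,0,0]],"fingers":[1,1,1,1]}'
python3 -m crank '{"translation":[[0,0,-0.01],[0,0,-0.01],[-0.03,0,0],[-0.035,0,0],[-0.02,0,0],[-0.005,0,0],[0,0,0],[0,0,0]],"angular":[[0,0,0],[0,0,0],[0,0,0],[0,0,0],[0,0,0],[0,0,0],[0,0,0],[0,0,0]],"fingers":[1,1,1,1,1,1,1,1]}'
python3 -m crank '{"translation":[[0,0,0.007],[0,0,0.005],[0,0,0.003],[0,0,0.002],[0,0,0],[0,0,0]],"angular":[[0,0,0],[0,0,0],[0,0,0],[0,0,0],[0,0,0],[0,0,0]],"fingers":[1,1,1,1,1,1]}'
```

```text
t: 18.77
tcp_pos: [0.4956, -0.0521, 0.087]
eef_rot: [[0.098, -0.995, 0.001], [-0.995, -0.098, -0.002], [0.002, -0.001, -1.0]]
wrist_force: [-8.1, 3.1, 19.4]
gripper_width: -0.0001
grasp_force: 10.1
t: 19.43
tcp_pos: [0.4866, 0.0373, 0.1043]
eef_rot: [[0.098, -0.995, -0.001], [-0.995, -0.098, -0.002], [0.002, 0.001, -1.0]]
wrist_force: [0.7, 0.8, 0.6]
gripper_width: 0.0002
grasp_force: 0.0
t: 19.93
tcp_pos: [0.4866, 0.037, 0.0873]
eef_rot: [[0.096, -0.995, -0.001], [-0.995, -0.096, -0.002], [0.002, 0.001, -1.0]]
wrist_force: [-0.0, 0.3, 0.5]
gripper_width: 0.0004
grasp_force: 0.0
```

```bash
python3 -m crank '{"translation":[[0,0,0.001],[0,0,0.001],[0,0,0],[0,0,0]],"angular":[[0,0,0],[0,0,0],[0,0,0],[0,0,0]],"fingers":[1,1,1,1]}'
python3 -m crank '{"translation":[[0,0,0.001],[0,0,0],[0,0,0]],"angular":[[0,0,0],[0,0,0],[0,0,0]],"fingers":[1,1,1]}'
python3 -m crank '{"translation":[[0,0,-0.01],[0,0,-0.01],[0.02,0.015,0],[0.025,0.025,0],[0,0.005,0],[0,0,0],[0,0,0]],"angular":[[0,0,0],[0,0,0],[0,0,0],[0,0,0],[0,0,0],[0,0,0],[0,0,0]],"fingers":[1,1,1,1,1,1,1]}'
python3 -m crank '{"translation":[[0,0,0.007],[0,0,0.006],[0,0,0.003],[0,0,0.002],[0,0,0],[0,0,0]],"angular":[[0,0,0],[0,0,0],[0,0,0],[0,0,0],[0,0,0],[0,0,0]],"fingers":[1,1,1,1,1,1]}'
```

```text
t: 20.27
tcp_pos: [0.4868, 0.0371, 0.0871]
eef_rot: [[0.097, -0.995, 0.0], [-0.995, -0.097, -0.002], [0.002, -0.0, -1.0]]
wrist_force: [-6.0, 0.2, 14.0]
gripper_width: 0.0002
grasp_force: 6.7
t: 20.52
tcp_pos: [0.4868, 0.0371, 0.087]
eef_rot: [[0.098, -0.995, 0.001], [-0.995, -0.098, -0.002], [0.002, -0.001, -1.0]]
wrist_force: [-8.0, 0.6, 20.8]
gripper_width: 0.0004
grasp_force: 10.4
t: 21.1
tcp_pos: [0.4465, -0.0118, 0.1048]
eef_rot: [[0.097, -0.995, 0.0], [-0.995, -0.097, -0.001], [0.001, -0.0, -1.0]]
wrist_force: [0.3, -0.9, 0.4]
gripper_width: -0.0001
grasp_force: 0.0
t: 21.6
tcp_pos: [0.4461, -0.0114, 0.0871]
eef_rot: [[0.098, -0.995, -0.002], [-0.995, -0.098, -0.002], [0.002, 0.002, -1.0]]
wrist_force: [-5.1, 2.0, 10.8]
gripper_width: 0.0001
grasp_force: 5.5
```

Both points bottom out at z = 0.087, the seated height. I finish the -x side, press the +x side, then retreat and measure.

```bash
python3 -m crank '{"translation":[[0,0,0.001],[0,0,0.001],[0,0,0],[0,0,0]],"angular":[[0,0,0],[0,0,0],[0,0,0],[0,0,0]],"fingers":[1,1,1,1]}'
python3 -m crank '{"translation":[[0,0,-0.01],[0,0,-0.01],[0,-0.025,0],[0,-0.035,0],[0,-0.025,0],[0,-0.005,0],[0,0,0],[0,0,0]],"angular":[[0,0,0],[0,0,0],[0,0,0],[0,0,0],[0,0,0],[0,0,0],[0,0,0],[0,0,0]],"fingers":[1,1,1,1,1,1,1,1]}'
python3 -m crank '{"translation":[[0,0,0.007],[0,0,0.006],[0,0,0.003],[0,0,0.003],[0,0,0.001],[0,0,0],[0,0,0]],"angular":[[0,0,0],[0,0,0],[0,0,0],[0,0,0],[0,0,0],[0,0,0],[0,0,0]],"fingers":[1,1,1,1,1,1,1]}'
python3 -m crank '{"translation":[[0,0,-0.01],[0,0,-0.03],[0.02,0,-0.03],[0.035,0,-0.03],[0.035,0,-0.01],[0.035,0,0],[0.035,0,0],[0.03,0,0],[0.02,0,0],[0,0,0]],"angular":[[0,0,0],[0,0,0],[0,0,0],[0,0,0],[0,0,0],[0,0,0],[0,0,0],[0,0,0],[0,0,0],[0,0,0]],"fingers":[1,1,1,1,1,1,1,1,1,1]}'
sed -i 's/L\[L\[:,2\]>np.median(L\[:,2\])-.004\]/L[abs(L[:,2]-np.median(L[:,2]))<.004]/' lid.py; python3 lid.py
python3 - <<'E'
from h import *
im,d=get_image('side');im2,_=get_image('top')
cv2.imwrite('pics/e.png',cv2.hconcat([cv2.resize(im[130:400,220:460],(400,450)),cv2.resize(im2[130:330,130:410],(400,450))]))
E
```

```text
t: 21.93
tcp_pos: [0.4462, -0.0115, 0.0869]
eef_rot: [[0.098, -0.995, -0.001], [-0.995, -0.098, -0.002], [0.002, 0.001, -1.0]]
wrist_force: [-12.6, 4.2, 27.7]
gripper_width: 0.0003
grasp_force: 14.2
t: 22.6
tcp_pos: [0.5352, -0.0029, 0.1035]
eef_rot: [[0.097, -0.995, -0.003], [-0.995, -0.097, -0.002], [0.002, 0.003, -1.0]]
wrist_force: [-0.6, -0.4, -0.4]
gripper_width: -0.0
grasp_force: 0.0
t: 23.18
tcp_pos: [0.5345, -0.0031, 0.087]
eef_rot: [[0.098, -0.995, -0.001], [-0.995, -0.098, -0.002], [0.002, 0.001, -1.0]]
wrist_force: [-10.2, 2.7, 21.3]
gripper_width: -0.0
grasp_force: 10.3
t: 24.02
tcp_pos: [0.5554, -0.212, 0.1914]
eef_rot: [[0.093, -0.996, -0.002], [-0.996, -0.093, -0.002], [0.002, 0.002, -1.0]]
wrist_force: [-0.4, 0.6, -0.7]
gripper_width: -0.0002
grasp_force: 0.0
top lid xy [ 0.4919 -0.009 ] res 0.0101 z@rim 0.077 slope deg [0.04 0.28] 1934
side lid xy [ 0.4944 -0.0062] res 0.0019 z@rim 0.0769 slope deg [ 0.09 -0.16] 1552
```

View pics/e.png

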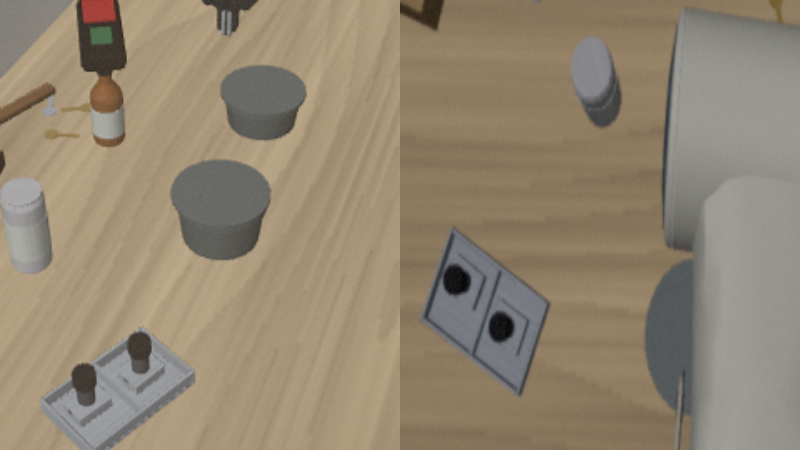

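The picture shows the lid flush and level on the tub (left half, (220,195)), its top about 77 mm high with less than 0.3° of slope. Both clamps stand in the tray, the bystanders look undisturbed, and the gripper is clear.

```bash
python3 -c "
from plant import *
print(job_done())"
```

```text
the job is handed in; nothing more can be done
None
```

The job is handed in at about 24 s of the 72 s allowed: the clamp was set down in the empty tray bay, and the lid was then slid over the mouth and pressed down on four sides, measuring seated and level.

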